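# Check the jar caps and load the two-tier stand

### The arm

A 6-joint arm with a two-finger parallel gripper is mounted at the origin on a cart in front of the work surface, level with it; the furniture and walls round the work are solid. World frame = base frame: x ahead of the robot, y to its left, z up, the work surface at z = 0. Lengths are in m, angles in degrees, forces in N, time in s.
With the tool pointing down it reaches from about 0.3 to 0.85 m from the base axis. Payload 5.4 kg.
Tool frame: the origin (TCP) lies midway between the tips of the shut fingers; the grasp point (between the pads) lies 19 mm behind it; z points along the fingers, y is the line along which they close (so a half turn about z gives the same grasp; the last joint's range is limited). The gripper opens to 85 mm and grips with 20 to 120 N. Pads are 22 mm wide; open, the fingers measure 114 mm over their backs; the gripper's body (76 mm by 85 mm) begins 54 mm behind the grasp point. The pads swing forward as they close: fully open they stand 13 mm farther back than shut.
Start: joints at [64.91, 9.076, 91.501, -0, 79.423, -12.038], TCP at [0.13, 0.56, 0.231] pointing down, gripper open.
Joint ranges: [-166.64, 166.64], [-54.1, 131.32], [10.49, 154.53], [-73.88, 253.88], [9.74, 151.15], [-171.62, 171.62]. Speed limits (degrees/s): [147.25, 147.25, 180, 180, 180, 180].

### API

Orientations are given as a 3x3 rotation matrix whose columns are the frame's x, y, z axes.
In Python, from plant import bot, readout, imaging, job gives the robot as it stands. The module is installed in compiled form; this text tells all that it offers. Calls block until the motion is done:
- bot.movep(position, orientation): joint-space move of the TCP to a pose.
- bot.move_straight(position, rot=None, speed=0.15): straight line of the TCP; rot=None keeps the orientation; speed is the mean speed in m/s.
- bot.goto_joints(angles): joint-space move.
- bot.gripper_open() and bot.grab(): open the fingers fully, or close them until they stop; the grip force is fixed at half the most.
- bot.hold(seconds).
- bot.inverse_kinematics(position, orientation): joint angles nearest the present ones, or None.
- readout.observe(): the state.
- imaging.snapshot(name): name is "scene" or "top" or "wrist"; returns a dict with "image" (400x640x3 uint8, blue, green, red), "range_z" (400x640 float32, m along the optical axis (not along the pixel's ray), 0 where there is no reading), "fx", "fy", "cx", "cy" (pixels), "D" ([k1, k2, p1, p2, k3] as OpenCV has them; the pictures are not rectified), "eye" and "attitude" of the camera in the world; the wrist camera has in their place "hand_eye" (4x4, takes a point from camera to tool coordinates, whose origin is the TCP and whose axes are the flange's). Camera axes: x right, y down, z forward; pixel columns grow to the right and rows downward; lengths in m; the calibration is good to about 2 mm. A picture is of the moment at which its call begins: read the wrist's pose just before it.
A pose or a line that the arm cannot do raises bot.MotionError and nothing moves.
- job.sign_off(): hands the job in; it is judged then, once.
The state is a dict: "t": time; "joints": joint angles; "qvel": joint speeds; "joint_efforts": joint torques, N m; "tool_pos": TCP position; "orientation": TCP orientation; "force": force on the tool from outside, world axes, zero at the start; "moment": the same for the moment, N m; "width": finger opening in m; "gripper_force": force on a finger pad.
Only numpy, scipy, OpenCV 4.12 (cv2) and the standard library are available. Lean on these libraries where they do the work, as an engineer would, in place of code of your own. Each camera call takes 0.05 s, during which the arm holds its last target. There are 200 camera calls.

### The job

Some screw caps on the square jars in the well board were left loose (a tug round will tell which): screw every loose one fully tight (clockwise) before its jar leaves the board. Then stand the tall jars upright on the base of the two-tier stand, drop the upper tier level over the four posts so that it rests on their shoulders, turn both swivel catches in square over its rim, and stand the short jars upright on the upper tier. Leave the tumbler and the jigger as they are.

Things in the scene. Friction and masses are not known exactly. Their poses are not given: they have to be found in the camera images.
- jar_tray: Well board: fixed hardwood board, 190x190x30 mm. Origin: centre of its underside, on the worktop. Four square wells 59 mm wide, 20 mm deep (floors 10 mm above the worktop), centred at x, y = +-42.5 mm, sides along its x and y. Each jar stands in one of them, in any order, square with the board; the well keeps the jar from turning.
- stand: Fixed base of the two-tier stand, 210 (x) x 156 (y) mm. Origin: centre of its underside, on the worktop. Floor 15 mm up, rim 6 mm thick to 24 mm. Posts at x = +-92, y = +-65 mm: 17 mm thick to shoulders at 130 mm, then 10 mm pins with tapered ends to 162 mm. Two tall jars fit at x = +-48 mm, y = 0. Catch pillars 16 mm thick at x = 0, y = +-98 mm, to 154 mm.
- upper_tier: Upper tier: loose wooden tray 210 (x) x 156 (y) mm, floor 12 mm thick, rim to 22 mm, 450 g, flat on the worktop. Origin: centre of its underside. 14 mm holes at x = +-92, y = +-65 mm fit the stand's pins (either way round). Handle: brass bar 12x12 mm, 100 mm long along y, centred 60 mm above the origin. Seated, its origin is 130 mm above the stand's. Short jars fit at x = +-60 mm, y = 0.
- tall_jar_0: Tall square glass jar, red-brown filling. Body 56x56 mm, 72 mm high; above it a 4 mm gap over the neck, then a round ribbed brass screw cap, 54 mm across, 24 mm high, centred (100 mm in all). About 360 g (0.8 to 1.25 times that). Origin: centre of the underside; z up, x and y square to its sides. May be absent (None).
- tall_jar_1: Tall square glass jar, red-brown filling. Body 56x56 mm, 72 mm high; above it a 4 mm gap over the neck, then a round ribbed brass screw cap, 54 mm across, 24 mm high, centred (100 mm in all). About 360 g (0.8 to 1.25 times that). Origin: centre of the underside; z up, x and y square to its sides. May be absent (None).
- short_jar_0: Short square glass jar, red-brown filling. Body 56x56 mm, 44 mm high; above it a 4 mm gap over the neck, then a round ribbed brass screw cap, 54 mm across, 24 mm high, centred (72 mm in all). About 280 g (0.8 to 1.25 times that). Origin: centre of the underside; z up, x and y square to its sides. May be absent (None).
- short_jar_1: Short square glass jar, red-brown filling. Body 56x56 mm, 44 mm high; above it a 4 mm gap over the neck, then a round ribbed brass screw cap, 54 mm across, 24 mm high, centred (72 mm in all). About 280 g (0.8 to 1.25 times that). Origin: centre of the underside; z up, x and y square to its sides. May be absent (None).
- left_catch (a joint): Angle in rad of the swivel catch on the stand's left (+y) side: 0 = stop, its arm square in over the upper tier's rim; grows anticlockwise seen from above, to 1.6; starts at 1.3 to 1.5, nearly along the side and clear of the tier. Turns with about 0.04 N m and stays where it is left.
- right_catch (a joint): Angle in rad of the swivel catch on the stand's right (-y) side: 0 = stop, its arm square in over the upper tier's rim; grows anticlockwise seen from above, to 1.6; starts at 1.3 to 1.5, nearly along the side and clear of the tier. Turns with about 0.04 N m and stays where it is left.
- left_catch_grip (a point): Point to grip on the left catch, on its upright turning axis: middle of a brass thumb-wing 10 mm thick, 36 mm long, 22 mm high (11 mm each way from this point). The wing lies along the arm; x axis square to wing and arm, y along them. The arm is a 13 mm wide, 6 mm thick bar under the wing, reaching 42 mm from the axis.
- right_catch_grip (a point): Point to grip on the right catch, on its upright turning axis: middle of a brass thumb-wing 10 mm thick, 36 mm long, 22 mm high (11 mm each way from this point). The wing lies along the arm; x axis square to wing and arm, y along them. The arm is a 13 mm wide, 6 mm thick bar under the wing, reaching 42 mm from the axis.
- tall_jar_0_cap (a joint): Unscrewed angle of this jar's cap in rad: 0 = stop, fully tight; grows anticlockwise seen from above, to 1.6. Some start at or near 0, others up to 1.3. The thread lifts the cap 2.5 mm per rad. A loose cap gives when tugged round clockwise (about 0.05 N m), a tight one does not; pulled straight up, neither gives. The cap stays where it is left.
- tall_jar_1_cap (a joint): Unscrewed angle of this jar's cap in rad: 0 = stop, fully tight; grows anticlockwise seen from above, to 1.6. Some start at or near 0, others up to 1.3. The thread lifts the cap 2.5 mm per rad. A loose cap gives when tugged round clockwise (about 0.05 N m), a tight one does not; pulled straight up, neither gives. The cap stays where it is left.
- short_jar_0_cap (a joint): Unscrewed angle of this jar's cap in rad: 0 = stop, fully tight; grows anticlockwise seen from above, to 1.6. Some start at or near 0, others up to 1.3. The thread lifts the cap 2.5 mm per rad. A loose cap gives when tugged round clockwise (about 0.05 N m), a tight one does not; pulled straight up, neither gives. The cap stays where it is left.
- short_jar_1_cap (a joint): Unscrewed angle of this jar's cap in rad: 0 = stop, fully tight; grows anticlockwise seen from above, to 1.6. Some start at or near 0, others up to 1.3. The thread lifts the cap 2.5 mm per rad. A loose cap gives when tugged round clockwise (about 0.05 N m), a tight one does not; pulled straight up, neither gives. The cap stays where it is left.
- tumbler_0: Glass tumbler, 73 mm wide, 100 mm high, loose bystander on the left; origin at its underside.
- jigger: Brass double-cone jigger, 47 mm wide, 101 mm high, loose bystander at the back right; origin at its underside.
Not all that is in view belongs to the job. Leave any blue look-alike of the tall_jar_1 alone.

How it is judged:
By the outcome, as a careful person would: the job done as asked, in the order asked, and still so for the second after the job is handed in, with the robot touching nothing.
Of tall_jar_0, tall_jar_1, short_jar_0, short_jar_1 only 3 to 4 are there at a start; the rules pass over those that are not, and their reading is None.
At some moment in a run one of upper_tier may be knocked a few centimetres aside while the robot is not near it.
It also fails if it takes over 210 s, if anything falls off the work surface, if the arm or the gripper's body presses on something with over 40 N, if the wrist force passes 120 N, or if a joint passes its speed limit or range.

## Working session

There is one attempt and no reset: what is moved stays moved. The work goes in short steps, each a Python script; the robot and the scene stay as the last script left them, time stands still between calls to the robot, and variables do not carry over. Pictures are saved under pics/ and viewed, at most 14 in all, crops included, and the job is handed in when it is done.

```bash
mkdir -p pics; ls; python3 - <<'E'
from plant import bot, readout, imaging, job
import cv2, numpy as np, pickle
s=readout.observe(); print({k:np.round(v,3) for k,v in s.items()})
for n in ("scene","top"):
    d=imaging.snapshot(n); pickle.dump(d,open(f"pics/{n}0.pkl","wb")); cv2.imwrite(f"pics/{n}0.png",d["image"])
    print(n,d["fx"],d["cx"],d["cy"],d["D"],np.round(d["eye"],3),np.round(d["attitude"],3).tolist())
E
```

```text
pics
{'t': np.float64(0.0), 'joints': array([ 6.4911e+01,  9.1160e+00,  9.1573e+01,  1.0000e-03,  7.9423e+01,
       -1.2036e+01]), 'qvel': array([ 0.045, -0.093,  0.045, -0.125,  0.018,  0.05 ]), 'joint_efforts': array([-2.0000e-03, -3.9601e+01, -3.3142e+01, -0.0000e+00,  8.0000e-03,
        0.0000e+00]), 'tool_pos': array([0.13, 0.56, 0.23]), 'orientation': array([[-0.974,  0.226, -0.001],
       [ 0.226,  0.974, -0.002],
       [ 0.   , -0.002, -1.   ]]), 'force': array([0.491, 1.127, 0.343]), 'moment': array([-0.011, -0.059,  0.002]), 'gripper_force': np.float64(0.0), 'width': np.float64(0.086)}
scene 397.2684638365019 318.9207096076918 201.55986270633142 [-0.06647683  0.          0.          0.          0.        ] [ 0.149 -0.593  0.938] [[0.841, -0.382, 0.382], [-0.54, -0.617, 0.572], [0.018, -0.687, -0.726]]
top 494.4908278081135 322.96044122559096 198.93514274041107 [-0.07819097  0.          0.          0.          0.        ] [0.334 0.063 1.935] [[-0.018, -0.992, 0.126], [-1.0, 0.019, 0.006], [-0.008, -0.125, -0.992]]
```

View pics/scene0.png

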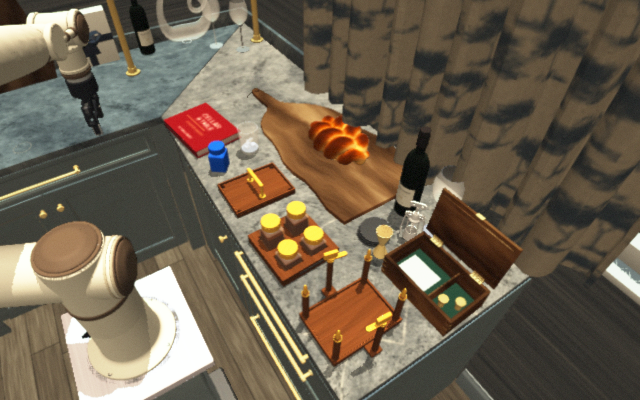

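View pics/top0.png

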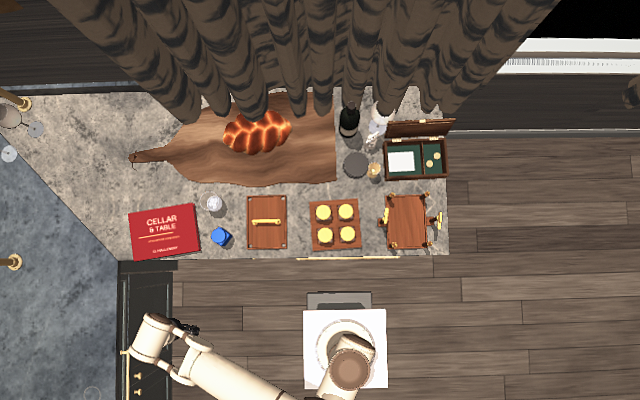

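The top view shows the well board with four caps (≈337,224), the upper tier (267,222), the stand (408,222) and the blue look-alike jar (221,237). The jigger is near (374,170) and the tumbler near (214,203).

```bash
cat > h.py <<'E'
from plant import bot, readout, imaging, job
import cv2, numpy as np, pickle
def down(deg):
    "tool pointing down, tool y axis (closing line) at angle deg from world x... column y=(cos,sin)"
    a=np.radians(deg); y=np.array([np.cos(a),np.sin(a),0]); z=np.array([0,0,-1.]); return np.c_[np.cross(y,z),y,z]
def pose(d,s=None):
    if "eye" in d: return np.array(d["attitude"]),np.array(d["eye"])
    H=np.array(d["hand_eye"]); R=np.array(s["orientation"]); return R@H[:3,:3], R@H[:3,3]+np.array(s["tool_pos"])
def snap(n):
    s=readout.observe(); d=imaging.snapshot(n); d["R"],d["o"]=pose(d,s); return d
def rays(d,uv):
    K=np.array([[d["fx"],0,d["cx"]],[0,d["fy"],d["cy"]],[0,0,1]])
    p=cv2.undistortPoints(np.asarray(uv,float).reshape(-1,1,2),K,np.array(d["D"]))[:,0]
    return np.c_[p,np.ones(len(p))]
def cloud(d):
    v,u=np.mgrid[:400,:640]; r=rays(d,np.c_[u.ravel(),v.ravel()])
    z=d["range_z"].ravel(); P=(r*z[:,None])@d["R"].T+d["o"]; P[z==0]=np.nan
    return P.reshape(400,640,3)
def onplane(d,uv,z):
    r=rays(d,uv)@d["R"].T; return d["o"]+r*((z-d["o"][2])/r[:,2])[:,None]
def ymask(d):
    h=cv2.cvtColor(d["image"],cv2.COLOR_BGR2HSV); return cv2.inRange(h,(20,110,110),(36,255,255))
def st():
    s=readout.observe(); return round(float(s["t"]),1),np.round(s["tool_pos"],4),np.round(s["force"],1),np.round(s["moment"],2),round(float(s["width"]),4)
E
python3 - <<'E'
from h import *
for n in ("top","scene"):
    d=pickle.load(open(f"pics/{n}0.pkl","rb")); d["R"],d["o"]=pose(d); P=cloud(d)
    m=ymask(d); k,l,s,c=cv2.connectedComponentsWithStats(m)
    for i in range(1,k):
        q=P[l==i]; md=np.nanmedian(q,0)
        if s[i,4]>8 and .2<md[0]<1 and abs(md[1])<.6: print(n,np.round(c[i]),s[i,4],np.round(md,3),"zmax",np.round(np.nanpercentile(q[:,2],90),3))
d=pickle.load(open("pics/top0.pkl","rb")); d["R"],d["o"]=pose(d); P=cloud(d)
for nm,(u0,v0,u1,v1),lo,hi in [("tier",(240,190,295,255),.012,.035),("board",(305,190,365,255),.015,.045),("standfloor",(375,185,450,255),.008,.035)]:
    sub=P[v0:v1,u0:u1].reshape(-1,3); q=sub[(sub[:,2]>lo)&(sub[:,2]<hi)]
    r=cv2.minAreaRect(q[:,:2].astype(np.float32)*1000); print(nm,len(q),np.round(r[0],1),np.round(r[1],1),round(r[2],1),np.round(np.median(q[:,2]),4))
E
```

```text
top [282. 127.] 12 [0.853 0.227 0.076] zmax 0.081
top [323. 212.] 40 [0.516 0.076 0.106] zmax 0.113
top [345. 211.] 40 [ 0.519 -0.009  0.078] zmax 0.088
top [385. 216.] 42 [ 0.494 -0.149  0.169] zmax 0.183
top [273. 220.] 36 [0.497 0.261 0.06 ] zmax 0.068
top [343. 229.] 9 [0.457 0.    0.081] zmax 0.087
top [349. 235.] 29 [ 0.428 -0.026  0.075] zmax 0.085
top [324. 231.] 24 [0.447 0.073 0.111] zmax 0.117
top [329. 239.] 10 [0.414 0.054 0.098] zmax 0.113
scene [343. 127.] 9 [0.867 0.333 0.097] zmax 0.101
scene [358. 147.] 60 [0.857 0.234 0.078] zmax 0.085
scene [254. 177.] 90 [0.493 0.303 0.066] zmax 0.069
scene [264. 196.] 10 [0.497 0.249 0.016] zmax 0.017
scene [296. 208.] 222 [0.517 0.074 0.11 ] zmax 0.112
scene [270. 220.] 239 [0.433 0.068 0.111] zmax 0.113
scene [384. 231.] 164 [ 0.693 -0.112  0.088] zmax 0.099
scene [313. 233.] 244 [ 0.523 -0.011  0.082] zmax 0.084
scene [222. 238.] 26 [ 0.364  0.39  -0.266] zmax -0.26
scene [437. 242.] 33 [ 0.8   -0.217  0.078] zmax 0.081
scene [287. 247.] 271 [ 0.437 -0.015  0.083] zmax 0.085
scene [380. 252.] 77 [ 0.671 -0.13   0.02 ] zmax 0.
[... 907 characters left out ...]
7.] 21 [ 0.348 -0.06  -0.261] zmax -0.256
scene [261. 337.] 15 [ 0.347  0.088 -0.566] zmax -0.562
scene [279. 335.] 9 [ 0.359 -0.061 -0.26 ] zmax -0.258
scene [269. 351.] 11 [ 0.348  0.034 -0.569] zmax -0.564
scene [288. 357.] 25 [ 0.348 -0.122 -0.261] zmax -0.256
scene [296. 355.] 11 [ 0.393 -0.121 -0.365] zmax -0.119
scene [303. 361.] 10 [ 0.355 -0.234 -0.117] zmax -0.112
scene [279. 369.] 13 [ 0.348 -0.057 -0.567] zmax -0.564
scene [309. 375.] 10 [ 0.374 -0.232 -0.255] zmax -0.253
scene [287. 382.] 11 [ 0.348 -0.106 -0.57 ] zmax -0.566
tier 1125 [498.5 291.1] [223.1 207.7] 3.8 0.016
board 1517 [491.7  36.1] [226.9 218.2] 0.1 0.0299
standfloor 2104 [ 490.8 -269.7] [285.5 270.9] 88.8 0.0154
```

Tall jars are the two on the board's left (cap tops near 0.11 m), and shorts are on its right (near 0.083 m). Next I look more closely with the wrist camera.

```bash
python3 - <<'E'
from h import *
for nm,p in [("tier",(.45,.27,.42)),("board",(.42,.03,.42)),("stand",(.42,-.25,.45))]:
    try: bot.movep(p,down(90))
    except Exception as e: print(nm,e); continue
    bot.hold(.2); d=snap("wrist"); pickle.dump(d,open(f"pics/w_{nm}.pkl","wb")); cv2.imwrite(f"pics/w_{nm}.png",d["image"])
    print(nm,st(),np.round(readout.observe()["joints"],0),"cam",np.round(d["o"],3),np.round(d["R"],2).tolist(), d["fx"],d["cx"],d["cy"])
print(np.round(d["hand_eye"],3))
ims=[cv2.imread(f"pics/w_{n}.png") for n in("tier","board","stand")]
cv2.imwrite("pics/w_all.png",np.vstack([cv2.resize(np.hstack(ims[:2]),(800,250)),cv2.resize(ims[2],(400,250))] if 0 else [cv2.resize(np.hstack(ims[:2]),(800,250)),np.hstack([cv2.resize(ims[2],(400,250)),np.zeros((250,400,3),np.uint8)])]))
E
```

```text
tier (2.1, array([0.4497, 0.2705, 0.4197]), array([0.5, 0.3, 0.3]), array([0.05, 0.05, 0.03]), 0.0855) [ 18.  -1.  81.   0. 100. -72.] cam [0.366 0.27  0.562] [[-0.0, 0.95, 0.33], [1.0, 0.0, 0.0], [-0.0, 0.33, -0.95]] 280.1198515026016 317.97533350189985 198.38387898592813
board (3.3, array([0.4202, 0.0308, 0.4199]), array([ 0.2,  0.9, -0.2]), array([ 0.01, -0.  , -0.  ]), 0.0854) [ -12.  -17.   95.    0.  102. -102.] cam [0.336 0.03  0.563] [[-0.0, 0.94, 0.33], [1.0, 0.0, 0.0], [-0.0, 0.33, -0.94]] 280.1198515026016 317.97533350189985 198.38387898592813
stand (4.6, array([ 0.4203, -0.249 ,  0.4502]), array([-0.1,  0.1, -0.1]), array([ 0.06, -0.01,  0.02]), 0.0854) [ -45.   -6.   83.    0.  103. -135.] cam [ 0.336 -0.249  0.593] [[-0.0, 0.94, 0.33], [1.0, 0.0, 0.0], [-0.0, 0.33, -0.94]] 280.1198515026016 317.97533350189985 198.38387898592813
[[ 0.001 -0.945 -0.328  0.084]
 [ 1.     0.002 -0.    -0.   ]
 [ 0.001 -0.328  0.945 -0.143]
 [ 0.     0.     0.     1.   ]]
```

View pics/w_all.png

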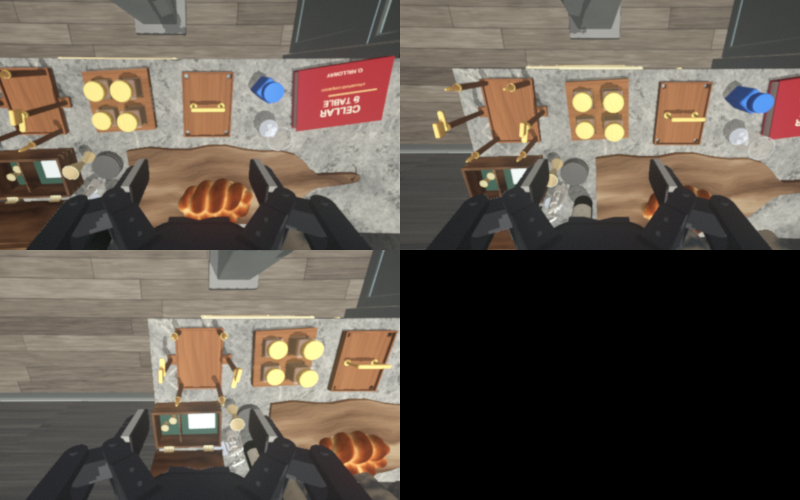

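The views show the tier (around 207,105 in the upper left), the board with four caps (597,112 in the upper right), and the stand with its catches (200,360 in the lower panel). The blue jar is at 267,88. Candidates for the tall jars: the red-brown jars on the board, or the blue jar off the board, which I leave alone.

```bash
python3 - <<'E'
from h import *
def rect(q): 
    r=cv2.minAreaRect((q[:,:2]*1000).astype(np.float32)); return np.round(r[0],1),np.round(r[1],1),round(r[2],2)
L={n:pickle.load(open(f"pics/w_{n}.pkl","rb")) for n in("tier","board","stand")}
C={n:cloud(d) for n,d in L.items()}
def sel(n,x0,x1,y0,y1,z0,z1):
    P=C[n].reshape(-1,3); return P[(P[:,0]>x0)&(P[:,0]<x1)&(P[:,1]>y0)&(P[:,1]<y1)&(P[:,2]>z0)&(P[:,2]<z1)]
def big(n,m,k=4): 
    m=m.reshape(400,640).astype(np.uint8); k,l,s,c=cv2.connectedComponentsWithStats(m); return [(C[n][l==i],s[i,4]) for i in range(1,k) if s[i,4]>4]
def blobs(n,x0,x1,y0,y1,z0,z1):
    P=C[n]; return big(n,(P[...,0]>x0)&(P[...,0]<x1)&(P[...,1]>y0)&(P[...,1]<y1)&(P[...,2]>z0)&(P[...,2]<z1))
print("table z",np.nanmedian(sel("tier",.36,.62,.13,.17,-.05,.02)[:,2]))
for q,a in blobs("tier",.35,.65,.15,.42,.006,.04): 
    if a>200: print("tier rim",a,rect(q),np.median(q[:,2]))
for q,a in blobs("tier",.35,.65,.15,.42,.055,.08): print("handle",a,rect(q),np.percentile(q[:,2],80))
for n in("board","stand","tier"):
  for q,a in blobs(n,.38,.6,-.08,.14,.022,.04): 
    if a>150: print(n,"board",a,rect(q),np.median(q[:,2]))
  for q,a in blobs(n,.38,.6,-.08,.14,.07,.125):
    t=q[q[:,2]>np.percentile(q[:,2],70)-.004]; (c,r)=cv2.minEnclosingCircle((t[:,:2]*1000).astype(np.float32)); print(n,"cap",a,np.round(t.mean(0),4),np.round(c,1),round(r,1),"top",np.median(t[:,2]).round(4))
for q,a in blobs("stand",.33,.65,-.42,-.1,.005,.035):
    if a>200: print("stand",a,rect(q))
for q,a in blobs("stand",.33,.65,-.42,-.1,.134,.2): print("st hi",a,np.round(q.mean(0),4),"zmax",q[:,2].max().round(4),rect(q))
E
```

```text
table z 0.00044920067326847946
tier rim 7885 (array([494.5, 296.6]), array([210., 158.]), 0.46) 0.012553596029562186
tier rim 931 (array([640.5, 284.9]), array([ 19.1, 269.4]), 0.14) 0.02111985143221773
handle 353 (array([493.3, 295.7]), array([10.4, 99.1]), 0.44) 0.06669466861195743
board board 4942 (array([479.3,  28.7]), array([190.7, 192.5]), 3.35) 0.030319001279184854
board cap 1105 [0.4329 0.0675 0.1112] [433.9  67.7] 27.0 top 0.1112
board cap 775 [ 0.4381 -0.0168  0.0834] [438.5 -16.8] 27.1 top 0.0834
board cap 1002 [0.5172 0.0726 0.1102] [518.1  72.1] 27.3 top 0.1102
board cap 674 [ 0.5224 -0.0118  0.0823] [523.1 -12.3] 27.1 top 0.0823
stand board 4054 (array([478.1,  29.3]), array([191.2, 191.8]), 3.74) 0.03014464308897058
stand cap 1318 [0.433  0.0666 0.1111] [433.1  67.4] 27.6 top 0.1112
stand cap 740 [ 0.438  -0.0173  0.0834] [438.3 -16.8] 26.7 top 0.0835
stand cap 1159 [0.517  0.0718 0.1099] [518.3  73. ] 27.9 top 0.11
stand cap 640 [ 0.5222 -0.0121  0.0821] [523.1 -11.9] 27.2 top 0.0821
tier board 4223 (array([479. ,  28.1]), array([191.1, 191.1]), 3.51) 0.0304028534005
[... 390 characters left out ...]
 -247.4]), array([210.2, 220.6]), 0.7)
stand 245 (array([ 648.4, -220.7]), array([ 2.7, 97.1]), 1.91)
st hi 43 [ 0.3925 -0.3134  0.1532] zmax 0.1626 (array([ 393.1, -314.3]), array([8.8, 8.3]), 39.55)
st hi 42 [ 0.3913 -0.1849  0.1537] zmax 0.1628 (array([ 391.8, -184.5]), array([7.6, 8.8]), 83.12)
st hi 367 [ 0.4745 -0.3441  0.1697] zmax 0.1852 (array([ 473.3, -344. ]), array([14.2, 58.6]), 88.27)
st hi 364 [ 0.4896 -0.1528  0.1689] zmax 0.1839 (array([ 494.7, -152.8]), array([14.3, 59.5]), 81.72)
st hi 53 [ 0.5751 -0.3116  0.1497] zmax 0.1629 (array([ 576.1, -312. ]), array([6.1, 9.1]), 2.37)
st hi 58 [ 0.5733 -0.1823  0.1504] zmax 0.1618 (array([ 574., -182.]), array([ 6.4, 10.9]), 13.21)
```

```bash
cat >> h.py <<'E'
def tighten(x,y,z,a0,maxdeg=80,step=4):
    "grip the cap at closing angle a0 and turn clockwise until it holds; returns the end angle"
    bot.movep([x,y,z+.06],down(a0)); bot.move_straight([x,y,z],speed=.1); bot.grab(); m0=readout.observe()["moment"][2]; log=[]; a=a0
    print("grip",st())
    while a0-a<maxdeg:
        a-=step; bot.movep([x,y,z-.0025*np.radians(a0-a)],down(a)); m=readout.observe()["moment"][2]-m0; log.append(round(float(m),2))
        if abs(m)>.6: break
    print("turned",a0-a,log,st()); return a
E
python3 - <<'E'
from h import *
a=tighten(.4334,.0678,.082,62); print(a)
E
```

```text
grip (7.4, array([0.4343, 0.068 , 0.0829]), array([-0.7,  2.4,  4.1]), array([0.31, 0.07, 0.01]), 0.0523)
turned 32 [-0.09, -0.05, -0.05, -0.07, -0.1, -0.13, 0.33, 1.44] (9.4, array([0.4339, 0.068 , 0.0816]), array([-1.6,  2.8,  8.5]), array([0.41, 0.34, 1.45]), 0.0524)
30
```

Turned about 26° and then stopped hard, so this cap is tight. Now I move the jar.

```bash
cat >> h.py <<'E'
S=np.array([.4845,-.2480]); YAW=np.radians(.7)
def stand(x,y): return S+[x*np.cos(YAW)-y*np.sin(YAW), x*np.sin(YAW)+y*np.cos(YAW)]
def carry(x,y,zg,a,tx,ty,rise,zt,a2):
    bot.move_straight([x,y,zg+.03],down(a),speed=.08); bot.move_straight([x,y,rise],speed=.25); print("lifted",st())
    bot.movep([tx,ty,rise],down(a2)); bot.move_straight([tx,ty,zt+.02],speed=.2); bot.move_straight([tx,ty,zt],speed=.04); print("down",st())
    bot.gripper_open(); bot.move_straight([tx,ty,zt+.07],speed=.2); bot.move_straight([tx,ty,rise],speed=.3)
E
python3 - <<'E'
from h import *
tx,ty=stand(.048,0)
carry(.4334,.0678,.0816,30,tx,ty,.275,.0875,30)
a=tighten(.5178,.0724,.081,62); print(a)
E
```

```text
lifted (10.7, array([0.4324, 0.0679, 0.273 ]), array([-0. ,  0.3, -4.7]), array([-0.  ,  0.02,  0.05]), 0.0523)
down (13.6, array([ 0.5327, -0.2475,  0.0879]), array([ 0.3,  0.9, -0. ]), array([ 0.18,  0.07, -0.02]), 0.0524)
grip (17.6, array([0.5188, 0.0727, 0.0821]), array([0.9, 2.2, 3.9]), array([ 0.35, -0.02, -0.02]), 0.0524)
turned 8 [0.26, 1.07] (18.1, array([0.5188, 0.0728, 0.0819]), array([0.4, 3.7, 7.4]), array([0.5 , 0.04, 1.05]), 0.0522)
54
```

```bash
python3 - <<'E'
from h import *
tx,ty=stand(-.048,0)
carry(.518,.0726,.081,54,tx,ty,.275,.087,54)
bot.movep([S[0]-.06,S[1],.45],down(90)); bot.hold(.2); d=snap("wrist"); pickle.dump(d,open("pics/w_s2.pkl","wb")); a=d["image"]
bot.movep([.4345,.296,.45],down(90)); bot.hold(.2); e=snap("wrist"); pickle.dump(e,open("pics/w_t2.pkl","wb"))
cv2.imwrite("pics/v2.png",np.hstack([a[:260,180:460],e["image"][:260,180:460]])); print(st())
def rect(q): 
    r=cv2.minAreaRect((q[:,:2]*1000).astype(np.float32)); return np.round(r[0],1),np.round(r[1],1),round(r[2],2)
def blobs(P,x0,x1,y0,y1,z0,z1,mn):
    m=((P[...,0]>x0)&(P[...,0]<x1)&(P[...,1]>y0)&(P[...,1]<y1)&(P[...,2]>z0)&(P[...,2]<z1)).astype(np.uint8); k,l,s,c=cv2.connectedComponentsWithStats(m)
    return [P[l==i] for i in range(1,k) if s[i,4]>mn]
P=cloud(d)
for q in blobs(P,.33,.62,-.42,-.1,.134,.2,15): print("hi",np.round(q.mean(0),4),rect(q),q[:,2].max().round(4))
for q in blobs(P,.43,.58,-.3,-.2,.105,.125,50): print("cap",np.round(q.mean(0),4),cv2.minEnclosingCircle((q[:,:2]*1000).astype(np.float32)),np.median(q[:,2]).round(4))
for q in blobs(P,.43,.58,-.3,-.2,.08,.094,10): print("body",rect(q))
for q in blobs(P,.33,.62,-.34,-.16,.005,.035,500): print("base",rect(q))
P=cloud(e)
for q in blobs(P,.35,.625,.15,.42,.006,.04,500): print("rim",rect(q),np.median(q[:,2]))
for q in blobs(P,.35,.65,.15,.42,.055,.08,20): print("handle",rect(q),np.percentile(q[:,2],80))
E
```

```text
lifted (19.4, array([0.5169, 0.0727, 0.2728]), array([ 0.1, -0.3, -4.8]), array([ 0.02,  0.01, -0.04]), 0.052)
down (22.3, array([ 0.4371, -0.2488,  0.0876]), array([0.8, 2.1, 3.8]), array([ 0.35,  0.04, -0.02]), 0.0519)
(27.0, array([0.4348, 0.2955, 0.45  ]), array([0.7, 0.4, 0.4]), array([-0.05, -0.03, -0.02]), 0.0854)
hi [ 0.3928 -0.3133  0.1537] (array([ 393.9, -313.8]), array([8.2, 9.7]), 83.9) 0.164
hi [ 0.3908 -0.1845  0.1538] (array([ 391.2, -184. ]), array([7.3, 8.2]), 6.73) 0.1631
hi [ 0.4737 -0.3438  0.1692] (array([ 473.6, -344.2]), array([14.3, 59.4]), 89.25) 0.1841
hi [ 0.4895 -0.1527  0.1691] (array([ 494.8, -152.7]), array([14.3, 59.4]), 81.49) 0.184
hi [ 0.5748 -0.3116  0.1497] (array([ 575.6, -311.8]), array([6.8, 7.8]), 18.37) 0.1636
hi [ 0.5733 -0.1826  0.1508] (array([ 574.2, -182.5]), array([ 7. , 10.4]), 31.49) 0.1634
cap [ 0.4448 -0.2487  0.1151] ((439.97332763671875, -248.3393096923828), 27.284212112426758) 0.1152
cap [ 0.5324 -0.2478  0.1148] ((534.3020629882812, -247.73974609375), 27.288225173950195) 0.1153
body (array([ 460.1, -274.7]), array([13.1,  4.4]), 33.86)
body (array([ 518.5, -246. ]), array([56.8, 25.5]), 81.89)
base (array([ 485. , -250.1]), array([209.6, 179.9]), 0.76)
rim (array([466.2, 262.3]), array([209.5, 156.8]), 0.4) 0.01257722942251438
handle (array([466.2, 261.1]), array([12.7, 98.1]), 0.76) 0.06674432911713554
```

View pics/v2.png

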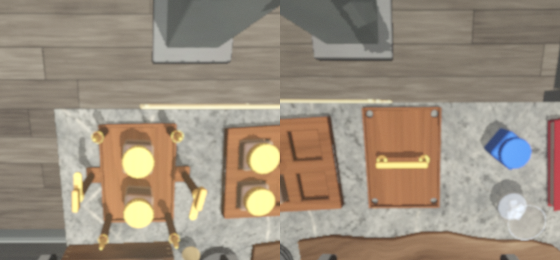

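The tier has been knocked aside to (0.466, 0.2615), and both tall jars are standing. I check the stand from the opposite side too, to cancel hand-eye bias, and then look at the tier again.

```bash
cat >> h.py <<'E'
def rect(q): 
    r=cv2.minAreaRect((q[:,:2]*1000).astype(np.float32)); return np.round(r[0],1),np.round(r[1],1),round(r[2],2)
def blobs(P,x0,x1,y0,y1,z0,z1,mn):
    m=((P[...,0]>x0)&(P[...,0]<x1)&(P[...,1]>y0)&(P[...,1]<y1)&(P[...,2]>z0)&(P[...,2]<z1)).astype(np.uint8); k,l,s,c=cv2.connectedComponentsWithStats(m)
    return [P[l==i] for i in range(1,k) if s[i,4]>mn]
E
python3 - <<'E'
from h import *
for k,(p,a) in enumerate([((.545,-.248,.45),-90),((.4845,-.248,.45),0)]):
    try: bot.movep(p,down(a))
    except Exception as x: print(x); continue
    bot.hold(.2); d=snap("wrist"); pickle.dump(d,open(f"pics/w_s3{k}.pkl","wb")); cv2.imwrite(f"pics/w_s3{k}.png",d["image"]); P=cloud(d); print(k,st(),"cam",d["o"].round(3))
    for q in blobs(P,.33,.65,-.42,-.08,.134,.2,15): print("hi",np.round(q.mean(0),4),rect(q),q[:,2].max().round(4))
    for q in blobs(P,.43-.04,.58,-.3,-.2,.112,.125,50): print("cap",np.round(q.mean(0),4),cv2.minEnclosingCircle((q[:,:2]*1000).astype(np.float32)),np.median(q[:,2]).round(4))
    for q in blobs(P,.33,.65,-.34,-.16,.005,.035,500): print("base",rect(q))
E
```

```text
0 (29.2, array([ 0.5452, -0.2475,  0.4501]), array([-0.1, -0.1,  0.6]), array([-0.02, -0.01,  0.03]), 0.0853) cam [ 0.63  -0.248  0.593]
hi [ 0.5772 -0.1826  0.1528] (array([ 576.6, -181.7]), array([8.8, 7.7]), 49.88) 0.1628
hi [ 0.5786 -0.3113  0.1539] (array([ 578.3, -311.9]), array([7.9, 8.1]), 9.39) 0.1625
hi [ 0.4955 -0.1534  0.1693] (array([ 495.6, -153.1]), array([17.4, 59. ]), 74.76) 0.1841
hi [ 0.4799 -0.3442  0.1693] (array([ 474.1, -344.1]), array([14.4, 60.3]), 87.24) 0.1841
hi [ 0.3965 -0.3134  0.1508] (array([ 395.8, -313.7]), array([10.3,  7. ]), 89.88) 0.1626
hi [ 0.3947 -0.1843  0.1499] (array([ 393.9, -184.4]), array([8.9, 5.9]), 62.95) 0.1625
cap [ 0.5358 -0.2464  0.115 ] ((535.129150390625, -246.72682189941406), 26.947532653808594) 0.115
cap [ 0.4396 -0.2472  0.1148] ((438.8290100097656, -247.54026794433594), 26.88872528076172) 0.1149
base (array([ 485. , -250.1]), array([209.6, 179.5]), 0.8)
1 (30.9, array([ 0.4846, -0.248 ,  0.4499]), array([-0. ,  0.4, -0.6]), array([0.06, 0.01, 0.04]), 0.0857) cam [ 0.485 -0.164  0.593]
hi [ 0.4947 -0.1529  0.1713] (array([ 495.8, -152. ]), array([16.6, 60.7]), 82.97) 0.1843
hi [ 0.5748 -0.1819  0.1531] (array([ 576. , -181.9]), array([9. , 8.7]), 61.33) 0.1635
hi [ 0.3934 -0.184   0.1527] (array([ 392. , -184.1]), array([9. , 8.9]), 87.75) 0.1632
hi [ 0.3945 -0.3119  0.15  ] (array([ 393.9, -312.2]), array([5.9, 9.3]), 66.21) 0.1625
hi [ 0.5771 -0.3095  0.1508] (array([ 577.5, -310. ]), array([9.6, 6.6]), 29.04) 0.1632
hi [ 0.4772 -0.3426  0.1681] (array([ 473.5, -343.4]), array([13.6, 59.7]), 89.51) 0.1846
cap [ 0.5348 -0.2461  0.1152] ((535.0911254882812, -246.68067932128906), 27.55796241760254) 0.1152
cap [ 0.438  -0.2474  0.115 ] ((437.7742004394531, -247.7434844970703), 27.17041015625) 0.1151
base (array([ 485.1, -250. ]), array([211.7, 180.3]), 0.77)
```

```bash
sed -i 's/^S=.*/S=np.array([.4850,-.2480]); YAW=np.radians(.77)/' h.py; python3 - <<'E'
from h import *
bot.movep([.405,.262,.45],down(90)); bot.hold(.2); e=snap("wrist"); P=cloud(e)
for q in blobs(P,.33,.625,.13,.42,.006,.04,500): r=rect(q); print("rim",r)
for q in blobs(P,.35,.65,.13,.42,.055,.08,20): h=rect(q); print("handle",h)
x=h[0][0]/1000; y=(r[0][1]+h[0][1])/2000
assert abs(r[1][0]-210)<4 and abs(r[1][1]-157)<4 and abs(r[2])<5, "check"
ya=r[2]; print(x,y)
bot.movep([x,y,.13],down(ya)); bot.move_straight([x,y,.041],speed=.12); print(st()); bot.grab(); print("grab",st())
bot.move_straight([x,y,.06],speed=.05); bot.move_straight([x,y,.255],speed=.2); print("lift",st())
open("tierz","w").write(f"{x} {y} {ya}")
bot.movep([*S,.255],down(.77)); bot.hold(.3); print("over",st())
d=snap("wrist"); cv2.imwrite("pics/held.png",d["image"]); t=snap("scene"); cv2.imwrite("pics/held_s.png",cv2.resize(t["image"][200:380,240:480],None,fx=2.4,fy=2.4))
E
```

```text
rim (array([466.1, 262.8]), array([209.9, 157.8]), 0.36)
handle (array([465.3, 262.9]), array([10.9, 97.9]), 0.45)
0.4653 0.26285000000000003
(35.3, array([0.4661, 0.2631, 0.0419]), array([-0.1,  0.3,  0.7]), array([0.01, 0.07, 0.07]), 0.0855)
grab (36.0, array([0.4654, 0.2629, 0.0413]), array([-0.8,  0.3,  3.4]), array([-0.05,  0.2 , -0.02]), 0.011)
lift (37.6, array([0.4644, 0.2626, 0.2532]), array([-0.8, -0.6, -4.4]), array([ 0.04,  0.05, -0.02]), 0.0111)
over (39.8, array([ 0.4852, -0.2475,  0.255 ]), array([-0.2, -0.3, -3.8]), array([0.01, 0.04, 0.01]), 0.0107)
```

View pics/held_s.png

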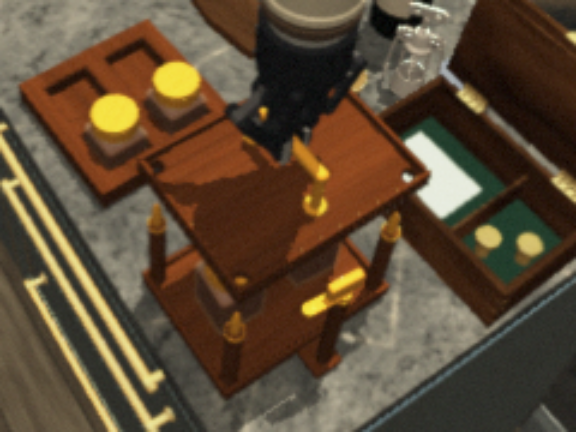

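The tier hangs level above the stand, with the four holes over the posts. I lower it while watching the force.

```bash
python3 - <<'E'
from h import *
bot.move_straight([*S,.212],down(.77),speed=.08); f0=readout.observe()["force"].copy(); print(st())
z=.212
while z>.1695:
    z-=.004; bot.move_straight([*S,z],speed=.03); f=readout.observe()["force"]-f0; print(round(z,4),readout.observe()["tool_pos"].round(4),f.round(1))
    if np.linalg.norm(f)>15: break
E
```

```text
(40.6, array([ 0.4851, -0.2481,  0.2121]), array([-0.3, -0.4, -4.5]), array([ 0.02, -0.02, -0.02]), 0.0111)
0.208 [ 0.485  -0.248   0.2081] [-0.1 -0.1  0.9]
0.204 [ 0.4848 -0.2479  0.2037] [ 0.3  0.8 -0.4]
0.2 [ 0.4848 -0.2479  0.1997] [-0.1  0.3 -0.6]
0.196 [ 0.4848 -0.2478  0.1956] [0.4 0.4 0.3]
0.192 [ 0.4848 -0.2479  0.1916] [0.7 0.3 0.6]
0.188 [ 0.4848 -0.2479  0.1876] [ 0.5  0.9 -1.3]
0.184 [ 0.4848 -0.2478  0.1837] [-0.3  0.8 -0.6]
0.18 [ 0.4848 -0.2479  0.1796] [ 0.2  0.4 -0.3]
0.176 [ 0.4848 -0.2478  0.1757] [0.6 0.3 0. ]
0.172 [ 0.4849 -0.2478  0.1717] [ 0.7  0.  -0.1]
0.168 [ 0.4853 -0.2482  0.1712] [-7.9  5.5 17.1]
```

```bash
cat > catch.py <<'E'
from h import *
import sys
s=int(sys.argv[1]); phi0=float(sys.argv[2])
A=stand(0,s*.098); r,g=.028,.0175
def tgt(phi,extra=0):
    p=phi+YAW; d=s*np.array([np.sin(p),-np.cos(p)]); n=s*np.array([np.cos(p),np.sin(p)])
    a=np.degrees(p)-90; return A+r*d+(g+extra)*n, down(a)
xy,R=tgt(phi0,.012); bot.movep([*xy,.25],R); bot.grab() if readout.observe()["width"]>.01 else 0
bot.move_straight([*xy,.158],speed=.12); f0=readout.observe()["force"].copy(); print(st())
phi=phi0; log=[]
xy,R=tgt(phi); bot.move_straight([*xy,.158],R,speed=.05)
while phi>-.25:
    phi-=.07; xy,R=tgt(phi); bot.move_straight([*xy,.158],R,speed=.06); f=readout.observe()["force"]-f0; log.append((round(phi,2),round(float(np.linalg.norm(f)),1)))
    if log[-1][1]>9: break
print(log,st())
xy,R=tgt(phi,.02); bot.move_straight([*xy,.16],R,speed=.08); bot.move_straight([*xy,.25],speed=.2)
E
python3 - <<'E'
from h import *
bot.gripper_open(); bot.move_straight([*S,.30],speed=.2); print(st())
E
python3 catch.py 1 1.36
```

```text
(45.2, array([ 0.4845, -0.2476,  0.2985]), array([ 0.4,  0.8, -0.4]), array([-0.01,  0.01, -0.04]), 0.0854)
(47.5, array([ 0.5175, -0.1269,  0.1589]), array([-0.8,  0.7, -0.4]), array([-0.  ,  0.03,  0.01]), 0.0002)
[(1.29, 1.6), (1.22, 2.7), (1.15, 2.2), (1.08, 2.2), (1.01, 2.2), (0.94, 1.5), (0.87, 0.7), (0.8, 1.8), (0.73, 1.6), (0.66, 1.2), (0.59, 1.3), (0.52, 1.8), (0.45, 2.0), (0.38, 1.2), (0.31, 1.9), (0.24, 2.0), (0.17, 1.7), (0.1, 1.9), (0.03, 3.1), (-0.04, 2.4), (-0.11, 6.4), (-0.18, 8.6), (-0.25, 10.2)] (53.6, array([ 0.4961, -0.1823,  0.1606]), array([ 1.9, -0.1,  9.4]), array([ 0.03, -0.32,  0.  ]), 0.0001)
```

```bash
python3 - <<'E'
from h import *
bot.movep([.40,-.248,.45],down(90)); bot.hold(.2); d=snap("wrist"); P=cloud(d); print(st())
for q in blobs(P,.33,.65,-.42,-.08,.156,.2,15): print("hi",np.round(q.mean(0),4),rect(q),q[:,2].max().round(4))
for q in blobs(P,.33,.62,-.42,-.08,.138,.155,300): print("tier",rect(q),np.median(q[:,2]))
cv2.imwrite("pics/c1.png",cv2.resize(d["image"][40:240,220:420],None,fx=3,fy=3))
E
```

```text
(57.9, array([ 0.4  , -0.248,  0.45 ]), array([ 0.6,  0.5, -0.4]), array([-0.01,  0.03, -0.03]), 0.0)
hi [ 0.3918 -0.184   0.1596] (array([ 392.2, -183.6]), array([6.6, 5.4]), 48.52) 0.1634
hi [ 0.3932 -0.3137  0.1594] (array([ 393.6, -313.9]), array([6. , 6.2]), 82.83) 0.1629
hi [ 0.4732 -0.3439  0.1701] (array([ 473.4, -344.8]), array([14.4, 58.6]), 89.73) 0.1841
hi [ 0.4836 -0.1598  0.1704] (array([ 485.3, -162.3]), array([13.2, 60.8]), 16.98) 0.1845
hi [ 0.4839 -0.2488  0.1917] (array([ 485. , -248.3]), array([11.9, 99.1]), 0.9) 0.1984
tier (array([ 485.3, -248. ]), array([209.2, 157.7]), 0.84) 0.14253203325417102
```

View pics/c1.png

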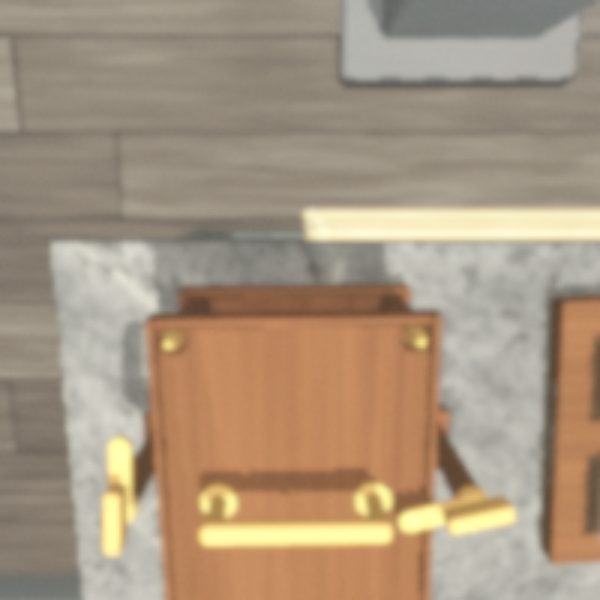

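The tier is seated (floor at 0.1425) and the left catch is about 16° short of its stop. I finish it by gripping the wing, and do the right catch the same way.

```bash
cat > wing.py <<'E'
from h import *
import sys
s=int(sys.argv[1]); phi=np.degrees(float(sys.argv[2]))
A=stand(0,s*.098); z=.166; y=np.degrees(YAW); a=phi+y
if readout.observe()["width"]<.08: bot.gripper_open()
bot.movep([*A,.24],down(a)); bot.move_straight([*A,z],speed=.1); bot.grab(); m0=readout.observe()["moment"][2]; print(st()); log=[]
while a>y-8:
    a-=3; bot.movep([*A,z],down(a)); m=float(readout.observe()["moment"][2]-m0); log.append((round(a-y,1),round(m,2)))
    if abs(m)>.35: break
print(log,st()); bot.gripper_open(); bot.move_straight([*A,.25],speed=.2)
E
python3 wing.py 1 .28; sed -i 's/phi>-.25/phi>-.05/; s/\.158/.157/g' catch.py; python3 catch.py -1 1.42
```

```text
(61.6, array([ 0.4835, -0.1502,  0.1663]), array([-3.4, -0.1,  2.4]), array([-0.05,  0.42,  0.01]), 0.0086)
[(np.float64(13.0), -0.02), (np.float64(10.0), 0.01), (np.float64(7.0), -0.05), (np.float64(4.0), -0.03), (np.float64(1.0), -0.06), (np.float64(-2.0), 0.59)] (63.1, array([ 0.4833, -0.1502,  0.1662]), array([-5.6, -0.2,  5.2]), array([-0.21,  0.87,  0.6 ]), 0.0082)
(67.0, array([ 0.455 , -0.3719,  0.158 ]), array([1.3, 0.2, 0.6]), array([ 0.02,  0.03, -0.04]), 0.0)
[(1.35, 2.0), (1.28, 3.2), (1.21, 1.5), (1.14, 1.6), (1.07, 2.5), (1.0, 1.9), (0.93, 2.7), (0.86, 2.9), (0.79, 2.4), (0.72, 2.9), (0.65, 1.6), (0.58, 1.9), (0.51, 2.2), (0.44, 2.4), (0.37, 2.2), (0.3, 2.9), (0.23, 2.5), (0.16, 2.0), (0.09, 3.0), (0.02, 4.1), (-0.05, 9.8)] (72.7, array([ 0.4681, -0.3178,  0.1568]), array([-8.1, -2.1,  1.9]), array([-0.31,  1.32, -0.  ]), 0.0002)
```

```bash
python3 wing.py -1 .08; python3 - <<'E'
from h import *
bot.movep([.42,-.11,.45],down(90)); bot.hold(.2); d=snap("wrist"); P=cloud(d); print(st())
for q in blobs(P,.33,.65,-.42,-.08,.156,.2,15): print("hi",np.round(q.mean(0),4),rect(q),q[:,2].max().round(4))
for q in blobs(P,.33,.62,-.42,-.08,.138,.155,300): print("tier",rect(q),np.median(q[:,2]))
for q in blobs(P,.38,.6,-.08,.14,.079,.1,50): print("cap",np.round(q.mean(0),4),cv2.minEnclosingCircle((q[:,:2]*1000).astype(np.float32)),np.median(q[:,2]).round(4))
cv2.imwrite("pics/c2.png",cv2.resize(d["image"][60:240,140:400],None,fx=3,fy=3))
E
```

```text
(77.5, array([ 0.4857, -0.3464,  0.1663]), array([-4.9, -0.2,  3.6]), array([-0.06,  0.83, -0.03]), 0.0082)
[(np.float64(1.6), -0.0), (np.float64(-1.4), 0.48)] (78.0, array([ 0.4856, -0.3464,  0.1663]), array([-4.5, -1.5,  3.7]), array([-0.15,  0.9 ,  0.45]), 0.0086)
(80.8, array([ 0.4201, -0.1104,  0.4492]), array([-0.5,  0.5, -0.5]), array([0.02, 0.01, 0.01]), 0.0854)
hi [ 0.3936 -0.3126  0.1593] (array([ 394. , -312.7]), array([6. , 6.4]), 53.2) 0.1623
hi [ 0.3924 -0.1841  0.1594] (array([ 392.7, -184.7]), array([5.2, 6.8]), 42.68) 0.1629
hi [ 0.4842 -0.2821  0.1833] (array([ 485.2, -280.4]), array([163.6,  14.9]), 89.23) 0.1984
hi [ 0.4815 -0.1598  0.1707] (array([ 482.1, -162.3]), array([12.8, 59.5]), 3.31) 0.1843
hi [ 0.5763 -0.3106  0.1596] (array([ 576.9, -310.9]), array([6.4, 4.5]), 2.05) 0.1644
tier (array([ 486.3, -248.4]), array([210.3, 155.7]), 0.85) 0.14263305051202302
cap [ 0.438  -0.0168  0.0833] ((438.3581848144531, -16.516071319580078), 28.197904586791992) 0.0834
cap [ 0.5223 -0.0119  0.0821] ((523.3417358398438, -11.739537239074707), 28.050500869750977) 0.0821
```

View pics/c2.png

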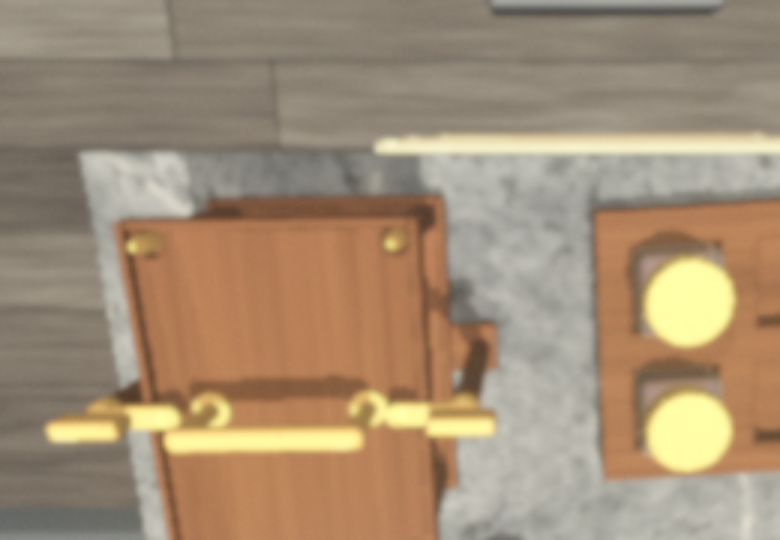

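Both catches lie square across the rim. Now the short jars.

```bash
python3 - <<'E'
from h import *
x,y=.4384,-.0167
a=tighten(x,y,.0545,118); print(a)
tx,ty=stand(-.060,0)
assert 45<a<130
carry(x,y,.0535,a,tx,ty,.28,.186,a)
x,y=.5229,-.0118
a=tighten(x,y,.0535,86); print(a)
E
```

```text
grip (83.2, array([ 0.439 , -0.0167,  0.0553]), array([-1.9,  2. ,  5.3]), array([ 0.19,  0.26, -0.06]), 0.0523)
turned 36 [-0.01, 0.04, 0.01, -0.01, -0.02, 0.02, -0.03, 0.12, 0.9] (85.5, array([ 0.4385, -0.0159,  0.0539]), array([-4.3,  5.6, 10.7]), array([0.92, 0.57, 0.84]), 0.0521)
82
lifted (86.9, array([ 0.4374, -0.0164,  0.278 ]), array([-0.7, -0.6, -2.5]), array([-0.06,  0.03,  0.  ]), 0.0524)
down (89.0, array([ 0.4251, -0.2487,  0.1863]), array([-1.9,  1.9,  2.3]), array([ 0.31,  0.23, -0.05]), 0.0521)
grip (92.5, array([ 0.5236, -0.0117,  0.0544]), array([-1.2,  1.4,  6.3]), array([0.22, 0.14, 0.04]), 0.0524)
turned 8 [-0.0, 0.97] (93.0, array([ 0.5236, -0.0112,  0.0543]), array([-1.3,  4.6,  8.5]), array([0.64, 0.19, 1.  ]), 0.0524)
78
```

```bash
python3 - <<'E'
from h import *
tx,ty=stand(.060,0)
carry(.5229,-.0116,.0535,78,tx,ty,.28,.186,78)
E
python3 wing.py 1 .05; python3 - <<'E'
from h import *
bot.movep([.42,-.248,.48],down(90)); bot.hold(.3); d=snap("wrist"); P=cloud(d); print(st())
for q in blobs(P,.33,.65,-.42,-.08,.156,.22,15): print("hi",np.round(q.mean(0),4),rect(q),q[:,2].max().round(4))
for q in blobs(P,.33,.65,-.42,-.08,.208,.225,100): print("cap",cv2.minEnclosingCircle((q[:,:2]*1000).astype(np.float32)),np.median(q[:,2]).round(4))
for q in blobs(P,.33,.62,-.42,-.08,.138,.155,300): print("tier",rect(q),np.median(q[:,2]))
s=snap("scene"); cv2.imwrite("pics/end.png",np.hstack([cv2.resize(d["image"][60:240,200:400],(440,396)),cv2.resize(s["image"][200:380,260:420],(352,396))]))
E
```

```text
lifted (94.5, array([ 0.5219, -0.0114,  0.2779]), array([-0.7,  0.7, -3.8]), array([-0.02,  0.  , -0.01]), 0.0525)
down (96.6, array([ 0.5455, -0.2472,  0.1869]), array([-0.1,  2.5,  3.2]), array([ 0.3 ,  0.07, -0.06]), 0.0525)
(100.6, array([ 0.4833, -0.1502,  0.1663]), array([-3.7, -1.1,  4.5]), array([-0.15,  0.66, -0.02]), 0.0083)
[(np.float64(-0.1), 0.03), (np.float64(-3.1), 0.97)] (101.1, array([ 0.4833, -0.1503,  0.1663]), array([-5.8, -1.1,  5.3]), array([-0.08,  0.82,  0.94]), 0.0082)
(104.4, array([ 0.42  , -0.2479,  0.4799]), array([-0.5, -0.1,  0.5]), array([ 0.01,  0.02, -0.  ]), 0.0855)
hi [ 0.3921 -0.1836  0.1592] (array([ 392.2, -183.5]), array([6.2, 6.7]), 47.62) 0.1631
hi [ 0.4199 -0.2498  0.2065] (array([ 425.1, -249.6]), array([55.5, 54.9]), 88.17) 0.2168
hi [ 0.4819 -0.1605  0.171 ] (array([ 482.4, -162.3]), array([14.3, 61.2]), 1.13) 0.1844
hi [ 0.484  -0.3359  0.1705] (array([ 484.8, -334.3]), array([58.2, 13. ]), 87.38) 0.1844
hi [ 0.4841 -0.2484  0.1922] (array([ 484.8, -249.1]), array([11.6, 99.1]), 0.06) 0.1985
hi [ 0.5361 -0.2477  0.2023] (array([ 544.7, -248.2]), array([55.3, 54.5]), 87.24) 0.2166
cap ((425.6885681152344, -249.89356994628906), 27.406713485717773) 0.2141
cap ((546.1131591796875, -247.64678955078125), 27.482316970825195) 0.2142
tier (array([ 485.9, -248.2]), array([209.8, 157.7]), 0.89) 0.14258562970161953
```

View pics/end.png

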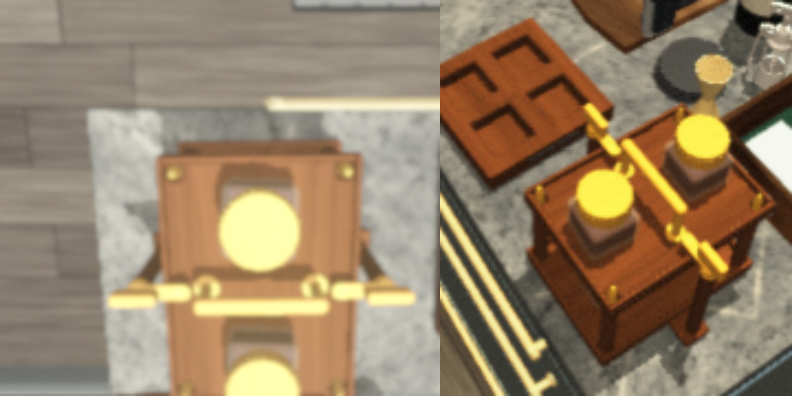

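The final views show the tier level at 0.1425 m floor height, with both catches in square. Both short jars stand on the tier with cap tops at 0.214 m, as expected.

```bash
python3 -c "
from h import *
print(job.sign_off())"
```

```text
the job is handed in; nothing more can be done
None
```

The job is handed in, at about 104 s of the 210 s: both loose caps (one tall jar, one short) are tight, the tall jars are on the base, the tier is seated with both catches turned in to their stops, and the short jars are on top; I did not touch the tumbler, the jigger or the blue jar.

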